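# Find the access board in a deck section and push it open

### The job

One of the four identical boards of the decking section on the bench is its access hatch: press on the far ends of the boards, one after another, until you find the one that rocks. Press that end down so that its near end tips up, then push the raised end away from you until the board leans back past upright and stays open by itself. Pick nothing up, do not let the board bang over or drop shut, and leave the things lying on and around the section where they are.

Things in the scene. Friction and masses are not known exactly. Their poses are not given: they have to be found in the camera images.
- deck: decking section fixed on the worktop, 180 x 352 x 106 mm, turned up to 0.16 rad. Origin: centre of its underside; x along the boards, away from the robot, y left, z up. Four identical grooved boards (180 x 68 x 20 mm, 6 mm gaps, same screw heads) side by side, tops level at z = 106 mm, centred at y = -111, -37, 37, 111 mm; level 28 mm cheeks at both sides. Three are rigid, one, in any bay, rocks
- rod (a point): middle of the steel rod across under all boards, axis along the deck's y, at deck x = 24 mm, z = 80 mm; bolt heads outside the cheeks show it. The loose board turns on it: 66 mm of board lie beyond it, 114 mm on the robot's side, underside 6 mm above the axis. From the rod to the far ends the space under the boards is empty down to the worktop. Fixed to the deck; axes as deck
- bay1 (a point): pressing point on top of the board in bay 1 (rightmost seen from the robot): on its centre line, 46 mm beyond the rod, 20 mm short of the far end. Belongs to the deck, does not move with the board; axes as deck. On the loose board 3 to 6 N downward here rock it; a rigid board does not give
- bay2 (a point): pressing point on top of the board in bay 2 (second from the right seen from the robot): on its centre line, 46 mm beyond the rod, 20 mm short of the far end. Belongs to the deck, does not move with the board; axes as deck. On the loose board 3 to 6 N downward here rock it; a rigid board does not give
- bay3 (a point): pressing point on top of the board in bay 3 (second from the left seen from the robot): on its centre line, 46 mm beyond the rod, 20 mm short of the far end. Belongs to the deck, does not move with the board; axes as deck. On the loose board 3 to 6 N downward here rock it; a rigid board does not give
- bay4 (a point): pressing point on top of the board in bay 4 (leftmost seen from the robot): on its centre line, 46 mm beyond the rod, 20 mm short of the far end. Belongs to the deck, does not move with the board; axes as deck. On the loose board 3 to 6 N downward here rock it; a rigid board does not give
- access_board (a joint): tilt (rad) of the one loose board, in whichever bay: 0 level, resting on the front joist; grows as far end goes down, near end up; 1.57 upright; 1.80 stop, leaning away from the robot. Stiff clips (0.16 N m): it stays where left. Far end pressed 20-25 mm down: about 0.6, near edge 40 mm proud. Push that edge along its arc, up and away: at small tilt a level push binds by friction
- boom_loop (a point): obstacle, fixed: middle of the lower bar of a pale loop that hangs from the hose boom at the left, x 0.37 to 0.41, y 0.31 to 0.55, from 0.43 m above the worktop upwards. An arm that starts at its left swings past it drawn in
- wall_boxes_edge (a point): obstacle, fixed: lower front edge of the row of boxes and boards behind the deck section, along y from -0.27 to 0.36, from x = 0.70 on, from 0.11 m up to 0.33 m above the worktop
- pencil: red pencil, 142 mm long, 7 mm thick, lying on the left cheek of the deck section along it; origin: its underside, middle; long axis y
- tape_rule: yellow tape measure, 35 x 92 x 61 mm, on the worktop left of the deck section; origin: centre of its underside
- screwdriver: yellow-handled screwdriver, 27 x 170 x 26 mm, on the worktop right of the deck section; origin: centre of its underside; long axis y
- screw_pot: white jar with yellow lid, 66 mm across, 97 mm high, on the right of the worktop; origin: centre of its underside
- tea_mug: striped mug, 86 x 116 x 101 mm with handle, left of the worktop; origin: centre of its underside
- wood_offcut: short offcut of wood, 40 x 90 x 20 mm, left of the worktop; origin: centre of its underside

How it is judged:
By the outcome, as a careful person would: the job done as asked, in the order asked, and still so for the second after the job is handed in, with the robot touching nothing.
It also fails if it takes over 58 s, if anything falls off the work surface, if the arm or the gripper's body presses on something with over 40 N, if the wrist force passes 120 N, or if a joint passes its speed limit or range.

### The arm

A 6-joint arm with a two-finger parallel gripper is mounted at the origin on a cart in front of the work surface, level with it; the furniture and walls round the work are solid. World frame = base frame: x ahead of the robot, y to its left, z up, the work surface at z = 0. Lengths are in mm, angles in rad, forces in N, time in s.
With the tool pointing down it reaches from about 350 to 875 mm from the base axis. Payload 4.2 kg.
Tool frame: the origin (TCP) lies midway between the tips of the shut fingers; the grasp point (between the pads) lies 19 mm behind it; z points along the fingers, y is the line along which they close (so a half turn about z gives the same grasp; the last joint's range is limited). The gripper opens to 85 mm and grips with 20 to 120 N. Pads are 22 mm wide; open, the fingers measure 114 mm over their backs; the gripper's body (76 mm by 85 mm) begins 54 mm behind the grasp point. The pads swing forward as they close: fully open they stand 13 mm farther back than shut.
Start: joints at [-1.067, 0.385, 0.008, 0, -1.194, -0.259], TCP at [151.494, -606.34, 198.612] pointing down, gripper open.
Joint ranges: [-3.14, 3.14], [-1.21, 2.06], [-1.07, 1.41], [-3.16, 2.05], [-2.99, -0.16], [-3.1, 3.1]. Speed limits (rad/s): [2.79, 2.79, 3.14, 3.14, 3.14, 3.14].

### API

Orientations are given as a unit quaternion [x, y, z, w].
In Python, from bench import arm gives the robot as it stands. The module is installed in compiled form; this text tells all that it offers.
- The arm moves only by the shell command python3 -m handwheel 'ROWS' [OPENING]. ROWS is JSON, a list of rows, each an object of numbers: "x", "y", "z": the shift along the world's x, y, z each as a share of 20 cm, from -1 to 1; "ax", "ay", "az": the turn, a rotation vector about the world's x, y, z each as a share of 90 degrees, from -1 to 1. In form: [{"x": .., "y": .., "z": .., "ax": .., "ay": .., "az": ..}, ...]. A call has exactly 8 rows; each row shifts and turns the commanded pose from where the row before left it; what a row does not reach is not made up. A row lasts 1/10 s, in which the tool goes at most 50 mm and 8.59 degrees, less where a joint would pass 70% of its speed; a pose out of reach is approached as far as the arm can. A call with a number of a shift or a turn outside -1 to 1 is refused whole. A call with a gripper value outside its range is refused whole. OPENING is the opening, from -1 (shut) to 1 (fully open), set as the call begins (- or left out, the last holds). The fingers move at their own pace and stop on an object; the grip force is fixed at half the most. Time passes only in rows, so rows that do not move let the fingers close, or fill a call up. It gives the time, the measured TCP pose, the force, the opening and the grip force at its end, in the units of the state.
- arm.read_state(): the state, without advancing time (a new reading comes with each control period).
- arm.get_image(name): name is "scene" or "top" or "wrist"; returns the picture (420x560x3 uint8, red, green, blue); there is no depth.
- arm.camera_params(name): a dict with "K" (3x3 intrinsics, pixels), "position" and "orientation" of the camera in the world. Camera axes: x right, y down, z forward; pixel columns grow to the right and rows downward; lengths in mm; the calibration is good to about 2 mm. A picture is of the moment at which its call begins: read the wrist's pose just before it. camera_params takes no time and is no camera call; for the wrist camera it gives the pose at the moment of the call.
- arm.job_done(): hands the job in; it is judged then, once.
The state is a dict: "clock": time; "joints": joint angles; "joint_vel": joint speeds; "joint_efforts": joint torques, N m; "position": TCP position; "ee_rot": TCP orientation; "contact_force": force on the tool from outside, world axes, zero at the start; "wrist_torque": the same for the moment, N m; "gripper_width": finger opening in mm; "grasp_force": force on a finger pad.
Only numpy, scipy, OpenCV 4.12 (cv2) and the standard library are available. Lean on these libraries where they do the work, as an engineer would, in place of code of your own. Each camera call takes 0.05 s, during which the arm holds its last target. There are 200 camera calls.

## Working session

There is one attempt and no reset: what is moved stays moved. The work goes in short steps, Python scripts to look and compute and a shell command to move; the robot and the scene stay as the last step left them, time stands still between calls to the robot, and variables do not carry over. Pictures are saved under pics/ and viewed, at most 10 in all, crops included, and the job is handed in when it is done.

```bash
mkdir -p pics
python3 - <<'E'
from bench import arm
import cv2,numpy as np
for n in("scene","top"):
    im=arm.get_image(n); cv2.imwrite(f"pics/{n}0.png",im[...,::-1]); p=arm.camera_params(n); print(n,p)
s=arm.read_state(); print(s)
E
```

```text
scene {'K': array([[475.70581411,   0.        , 277.08260425],
       [  0.        , 475.70581411, 213.82095889],
       [  0.        ,   0.        ,   1.        ]]), 'position': array([-352.97181545,  791.6469626 , 1328.41605846]), 'orientation': array([-0.36200024,  0.83669905, -0.37377741,  0.17082442])}
top {'K': array([[472.46346509,   0.        , 281.85797079],
       [  0.        , 472.46346509, 203.88125771],
       [  0.        ,   0.        ,   1.        ]]), 'position': array([ 428.83089769,  -13.61650579, 1638.4161472 ]), 'orientation': array([ 0.7151584 , -0.69785342,  0.02170801, -0.03283025])}
{'clock': 0.1, 'joints': array([-1.06738771e+00,  3.85471045e-01,  6.80139877e-03, -4.03476153e-04,
       -1.19400266e+00, -2.58606774e-01]), 'joint_vel': array([-0.0002239 , -0.0025831 ,  0.00257868,  0.00376919, -0.000831  ,
        0.00073703]), 'joint_efforts': array([ 5.40723777e-04, -3.93319988e+01,  1.88930243e+01,  4.19789135e+00,
       -2.60017463e-03,  4.22394706e-06]), 'position': array([ 151.35409721, -605.81488645,  197.65613769]), 'ee_rot': array([-1.22021611e-01,  9.92526983e-01,  9.40456504e-04, -1.74727876e-04]), 'contact_force': array([0.52000748, 0.41869117, 0.33985144]), 'wrist_torque': array([ 0.02030465,  0.00067739, -0.01190656]), 'grasp_force': 0.0, 'gripper_width': 85.48436406338949}
```

View pics/scene0.png

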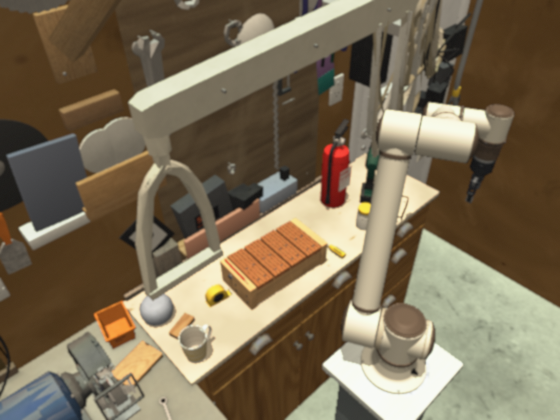

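View pics/top0.png

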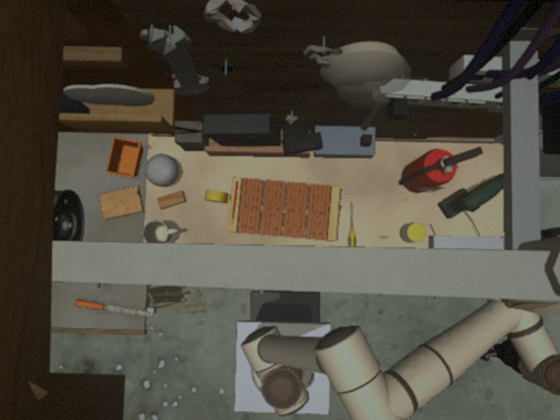

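The scene view shows the deck near (275,262). In the top view the boards span about (238–340, 178–240), with the pencil on the left cheek at column 236, the screwdriver at (352,225) and the tape at (216,196). The red extinguisher at (430,170) stands to the right, behind the arm's path.

```bash
cat > h.py <<'E'
import numpy as np,cv2
from scipy.spatial.transform import Rotation as R
def ray(p,uv,z):
    d=R.from_quat(p["orientation"]).apply(np.linalg.inv(p["K"])@[uv[0],uv[1],1]); c=p["position"]
    return c+d*(z-c[2])/d[2]
E
python3 - <<'E'
from h import *
from bench import arm
for n,(a,b,c,d) in {"top":(228,345,170,245),"scene":(215,335,215,305)}.items():
    im=cv2.imread(f"pics/{n}0.png"); p=arm.camera_params(n)
    h=cv2.cvtColor(im,cv2.COLOR_BGR2HSV)
    m=((h[...,0]<12)&(h[...,1]>110)&(h[...,2]>60)).astype(np.uint8)*255
    k=np.zeros_like(m);k[c:d,a:b]=m[c:d,a:b]
    k=cv2.morphologyEx(k,cv2.MORPH_CLOSE,np.ones((5,5)))
    cs=max(cv2.findContours(k,0,1)[0],key=cv2.contourArea)
    w=np.array([ray(p,q[0],106)[:2] for q in cs],np.float32)
    print(n,cv2.minAreaRect(w),w.min(0),w.max(0)); print(cv2.boxPoints(cv2.minAreaRect(w)))
    cr=im[c-10:d+10,a-10:b+10].copy(); cv2.drawContours(cr,[cs-np.array([a-10,b*0+c-10])],-1,(0,255,0),1)
    cv2.imwrite(f"pics/{n}c.png",cv2.resize(cr,None,fx=5,fy=5)[:600,:800])
for uv in [(402,180),(456,170),(430,190)]: print("ext",ray(arm.camera_params("top"),uv,0))
print("pot",ray(arm.camera_params("top"),(416,232),97))
E
```

```text
top ((533.299072265625, 18.701492309570312), (306.0941467285156, 171.55958557128906), 86.6724853515625) [ 439.4703  -129.91734] [623.17444 173.33557]
[[ 438.7805  -129.1086 ]
 [ 610.0509  -139.06651]
 [ 627.8176   166.51158]
 [ 456.54724  176.4695 ]]
scene ((749.926025390625, 17.99163055419922), (74.3211441040039, 188.10194396972656), 1.028100609779358) [711.5926  -76.60512] [787.53296 111.46591]
[[711.08386  111.360695]
 [714.459    -76.71096 ]
 [788.7682   -75.37743 ]
 [785.39307  112.69422 ]]
ext [ 648.4751636  -402.06157788    0.        ]
ext [ 687.8463826  -588.99376541    0.        ]
ext [ 615.76819403 -499.04239716    0.        ]
pot [ 466.63481721 -425.23525319   97.        ]
```

View pics/topc.png

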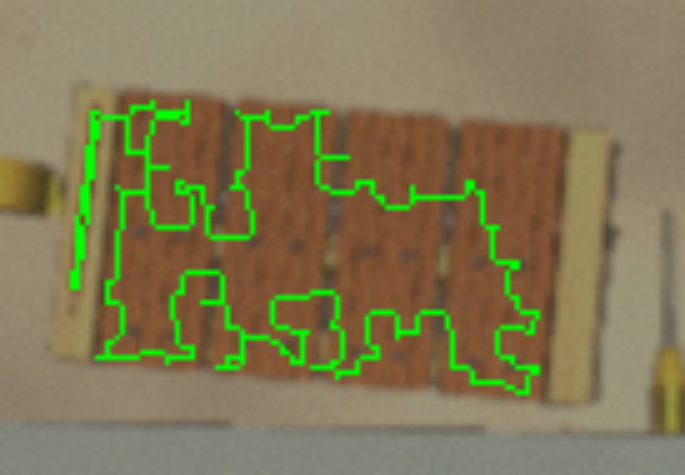

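The boards' corners in this crop (5x, offset 218,160) are about (118,92), (562,126), (547,398) and (97,358). The deck is turned slightly clockwise.

Run:
```python
from h import *
from bench import arm
p=arm.camera_params("top")
c=[(75,88),(612,130),(597,402),(52,355)]
w=np.array([ray(p,(218+u/5,160+v/5),106)[:2] for u,v in c]); print(w.round(0))
b=np.array([ray(p,(218+u/5,160+v/5),106)[:2] for u,v in [(118,92),(562,126),(547,398),(97,358)]])
print(b.round(0), b.mean(0))
ctr=(w.mean(0)+b.mean(0))/2
yv=(w[0]-w[1]+w[3]-w[2])/2; xv=(w[0]-w[3]+w[1]-w[2])/2
print(w.mean(0),np.linalg.norm(yv),np.linalg.norm(xv),np.arctan2(-yv[0],yv[1]),np.arctan2(xv[1],xv[0]))
```

```text
[[ 629.  174.]
 [ 610. -177.]
 [ 433. -170.]
 [ 455.  183.]]
[[ 627.  146.]
 [ 612. -145.]
 [ 435. -138.]
 [ 453.  154.]] [531.86966623   4.2627179 ]
[531.76262852   2.44230656] 352.93037898114187 176.02312226588907 -0.05813910928497319 -0.04575363640747057
```

```bash
python3 -m handwheel '[{"x":0.07,"y":0.08,"az":-0.012},{"x":0.14,"y":0.155,"az":-0.012},{"x":0.14,"y":0.155,"az":-0.012},{"x":0.14,"y":0.155,"az":-0.012},{"x":0.14,"y":0.155,"az":-0.012},{"x":0.14,"y":0.155,"az":-0.012},{"x":0.14,"y":0.155,"az":-0.012},{"x":0.14,"y":0.155,"az":-0.012}]' -1
python3 -m handwheel '[{"x":0.14,"y":0.155,"az":-0.012},{"x":0.14,"y":0.155,"az":-0.012},{"x":0.14,"y":0.155,"az":-0.012},{"x":0.14,"y":0.155,"az":-0.012},{"x":0.14,"y":0.155,"az":-0.012},{"x":0.14,"y":0.155,"az":-0.012},{"x":0.14,"y":0.155,"az":-0.012},{"x":0.09,"y":0.1,"az":-0.012}]'
python3 - <<'E'
from h import *
from bench import arm
s=arm.read_state();print(s["joints"],R.from_quat(s["ee_rot"]).as_matrix().round(3))
p=arm.camera_params("wrist"); cv2.imwrite("pics/w1.png",arm.get_image("wrist")[...,::-1]);print(p)
E
```

```text
[-1.06738771e+00  3.85471045e-01  6.80139877e-03 -4.03476153e-04
 -1.19400266e+00 -2.58606774e-01] [[-0.97  -0.242 -0.001]
 [-0.242  0.97   0.002]
 [ 0.     0.002 -1.   ]]
{'K': array([[341.27415945,   0.        , 278.91292571],
       [  0.        , 341.27415945, 206.388674  ],
       [  0.        ,   0.        ,   1.        ]]), 'position': array([  83.06873271, -622.34887162,  372.65545724]), 'orientation': array([0.60970347, 0.7800835 , 0.11111362, 0.08593698])}invalid input at $[0]: expected keys x, y, z, ax, ay, az
invalid input at $[0]: expected keys x, y, z, ax, ay, az
```

View pics/w1.png

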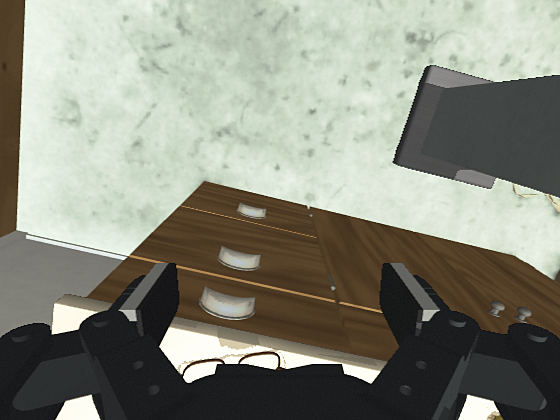

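The moves were refused because every row needs all its keys. The arm hasn't moved, so this view only shows the cart front and the open fingers.

```bash
python3 -m handwheel '[{"x":0.07,"y":0.08,"z":0,"ax":0,"ay":0,"az":-0.012},{"x":0.14,"y":0.155,"z":0,"ax":0,"ay":0,"az":-0.012},{"x":0.14,"y":0.155,"z":0,"ax":0,"ay":0,"az":-0.012},{"x":0.14,"y":0.155,"z":0,"ax":0,"ay":0,"az":-0.012},{"x":0.14,"y":0.155,"z":0,"ax":0,"ay":0,"az":-0.012},{"x":0.14,"y":0.155,"z":0,"ax":0,"ay":0,"az":-0.012},{"x":0.14,"y":0.155,"z":0,"ax":0,"ay":0,"az":-0.012},{"x":0.14,"y":0.155,"z":0,"ax":0,"ay":0,"az":-0.012}]' -1
python3 -m handwheel '[{"x":0.14,"y":0.155,"z":0,"ax":0,"ay":0,"az":-0.012},{"x":0.14,"y":0.155,"z":0,"ax":0,"ay":0,"az":-0.012},{"x":0.14,"y":0.155,"z":0,"ax":0,"ay":0,"az":-0.012},{"x":0.14,"y":0.155,"z":0,"ax":0,"ay":0,"az":-0.012},{"x":0.14,"y":0.155,"z":0,"ax":0,"ay":0,"az":-0.012},{"x":0.14,"y":0.155,"z":0,"ax":0,"ay":0,"az":-0.012},{"x":0.14,"y":0.155,"z":0,"ax":0,"ay":0,"az":-0.012},{"x":0.09,"y":0.1,"z":0,"ax":0,"ay":0,"az":-0.012}]'
python3 - <<'E'
from h import *
from bench import arm
s=arm.read_state();print(s["joints"],R.from_quat(s["ee_rot"]).as_matrix().round(3))
p=arm.camera_params("wrist"); cv2.imwrite("pics/w2.png",arm.get_image("wrist")[...,::-1]);print(p)
E
```

```text
clock: 0.95
position: [362.3, -371.8, 198.5]
ee_rot: [-0.047, 0.999, 0.0, -0.0]
contact_force: [0.4, -0.4, 0.7]
gripper_width: -0.2
grasp_force: 0.0
clock: 1.75
position: [576.9, -134.1, 198.1]
ee_rot: [0.028, 1.0, 0.0, -0.0]
contact_force: [0.0, -0.5, -1.2]
gripper_width: 0.2
grasp_force: 0.0
[ 4.46355322e-02  3.29779032e-01 -7.60914147e-02 -2.03527002e-04
 -1.16535684e+00 -1.67114481e+00] [[-0.998  0.056 -0.   ]
 [ 0.056  0.998  0.   ]
 [ 0.     0.    -1.   ]]
{'K': array([[341.27415945,   0.        , 278.91292571],
       [  0.        , 341.27415945, 206.388674  ],
       [  0.        ,   0.        ,   1.        ]]), 'position': array([ 506.58387204, -129.36436114,  373.15092601]), 'orientation': array([0.71950794, 0.680144  , 0.09637294, 0.10210151])}
```

View pics/w2.png

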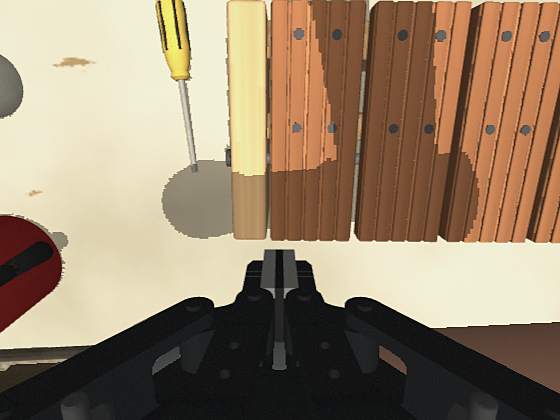

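The wrist view shows boards 1–4 from the left. Board 1's far end spans columns 272–352 at row 241, board 2's starts at column 358, the right cheek's far end spans 232–268, and the shut fingertips are at (280,270).

Run:
```python
from h import *
from bench import arm
p=arm.camera_params("wrist")
for uv in [(232,241),(268,241),(272,241),(352,241),(358,241),(437,241),(440,241),(228,0),(363,0),(470,0),(357,150),(228,158)]: print(uv,ray(p,uv,106).round(1))
```

```text
(232, 241) [ 614.1 -172.9  106. ]
(268, 241) [ 615.7 -142.7  106. ]
(272, 241) [ 615.9 -139.4  106. ]
(352, 241) [619.6 -72.4 106. ]
(358, 241) [619.9 -67.4 106. ]
(437, 241) [623.5  -1.2 106. ]
(440, 241) [623.6   1.3 106. ]
(228, 0) [ 435.6 -159.   106. ]
(363, 0) [440.7 -65.7 106. ]
(470, 0) [444.7   8.2 106. ]
(357, 150) [543.8 -68.9 106. ]
(228, 158) [ 544.5 -169.5  106. ]
```

```bash
python3 -m handwheel '[{"x":0.03,"y":0.04,"z":-0.04,"ax":0,"ay":0,"az":0},{"x":0.035,"y":0.05,"z":-0.08,"ax":0,"ay":0,"az":0},{"x":0.04,"y":0.045,"z":-0.09,"ax":0,"ay":0,"az":0},{"x":0,"y":0,"z":-0.08,"ax":0,"ay":0,"az":0},{"x":0,"y":0,"z":-0.06,"ax":0,"ay":0,"az":0},{"x":0,"y":0,"z":-0.04,"ax":0,"ay":0,"az":0},{"x":0,"y":0,"z":-0.03,"ax":0,"ay":0,"az":0},{"x":0,"y":0,"z":-0.01,"ax":0,"ay":0,"az":0}]'
python3 -m handwheel '[{"x":0,"y":0,"z":-0.005,"ax":0,"ay":0,"az":0},{"x":0,"y":0,"z":-0.005,"ax":0,"ay":0,"az":0},{"x":0,"y":0,"z":-0.005,"ax":0,"ay":0,"az":0},{"x":0,"y":0,"z":-0.005,"ax":0,"ay":0,"az":0},{"x":0,"y":0,"z":0,"ax":0,"ay":0,"az":0},{"x":0,"y":0,"z":0,"ax":0,"ay":0,"az":0},{"x":0,"y":0,"z":0,"ax":0,"ay":0,"az":0},{"x":0,"y":0,"z":0,"ax":0,"ay":0,"az":0}]'
```

```text
clock: 2.6
position: [596.2, -109.7, 112.2]
ee_rot: [0.029, 1.0, -0.0, -0.0]
contact_force: [-0.6, -0.2, -0.5]
gripper_width: -0.4
grasp_force: 0.0
clock: 3.4
position: [596.6, -109.3, 108.7]
ee_rot: [0.028, 1.0, -0.0, 0.0]
contact_force: [0.2, -1.0, -0.0]
gripper_width: -0.0
grasp_force: 0.0
```

```bash
python3 -m handwheel '[{"x":0,"y":0,"z":-0.005,"ax":0,"ay":0,"az":0},{"x":0,"y":0,"z":-0.005,"ax":0,"ay":0,"az":0},{"x":0,"y":0,"z":-0.005,"ax":0,"ay":0,"az":0},{"x":0,"y":0,"z":0,"ax":0,"ay":0,"az":0},{"x":0,"y":0,"z":0,"ax":0,"ay":0,"az":0},{"x":0,"y":0,"z":0,"ax":0,"ay":0,"az":0},{"x":0,"y":0,"z":0,"ax":0,"ay":0,"az":0},{"x":0,"y":0,"z":0,"ax":0,"ay":0,"az":0}]'
```

```text
clock: 4.2
position: [596.5, -109.3, 105.7]
ee_rot: [0.028, 1.0, 0.0, 0.0]
contact_force: [-0.9, -0.2, 0.0]
gripper_width: 0.3
grasp_force: 0.0
```

```bash
python3 -m handwheel '[{"x":0,"y":0,"z":-0.005,"ax":0,"ay":0,"az":0},{"x":0,"y":0,"z":-0.005,"ax":0,"ay":0,"az":0},{"x":0,"y":0,"z":0,"ax":0,"ay":0,"az":0},{"x":0,"y":0,"z":0,"ax":0,"ay":0,"az":0},{"x":0,"y":0,"z":0,"ax":0,"ay":0,"az":0},{"x":0,"y":0,"z":0,"ax":0,"ay":0,"az":0},{"x":0,"y":0,"z":0,"ax":0,"ay":0,"az":0},{"x":0,"y":0,"z":0,"ax":0,"ay":0,"az":0}]'
```

```text
clock: 5.0
position: [596.5, -109.3, 103.6]
ee_rot: [0.028, 1.0, 0.0, 0.0]
contact_force: [-0.2, -0.2, -0.1]
gripper_width: -0.1
grasp_force: 0.0
```

```bash
python3 -m handwheel '[{"x":0,"y":0,"z":-0.005,"ax":0,"ay":0,"az":0},{"x":0,"y":0,"z":-0.005,"ax":0,"ay":0,"az":0},{"x":0,"y":0,"z":0,"ax":0,"ay":0,"az":0},{"x":0,"y":0,"z":0,"ax":0,"ay":0,"az":0},{"x":0,"y":0,"z":0,"ax":0,"ay":0,"az":0},{"x":0,"y":0,"z":0,"ax":0,"ay":0,"az":0},{"x":0,"y":0,"z":0,"ax":0,"ay":0,"az":0},{"x":0,"y":0,"z":0,"ax":0,"ay":0,"az":0}]'
python3 - <<'E'
from h import *
from bench import arm
p=arm.camera_params("wrist"); cv2.imwrite("pics/w3.png",arm.get_image("wrist")[...,::-1]);print(p["position"],arm.read_state()["contact_force"])
E
```

```text
clock: 5.8
position: [596.5, -109.4, 101.7]
ee_rot: [0.028, 1.0, -0.0, 0.0]
contact_force: [0.4, 0.3, -0.2]
gripper_width: -0.1
grasp_force: 0.0
[ 526.13467608 -104.48285538  276.65088783] [-0.0704395   0.1176012   0.10426167]
```

View pics/w3.png

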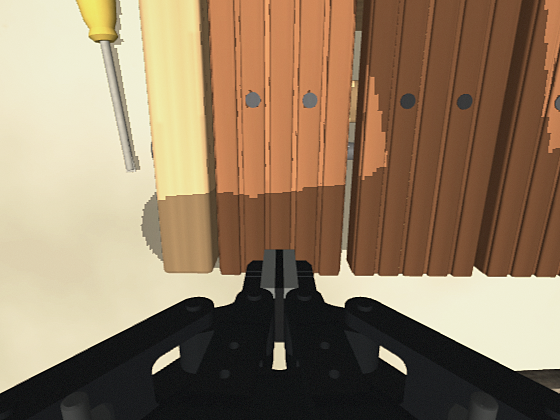

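The shut fingertip's near edge is at row 250, columns 265–297. Board 1's far end is at row 274 (columns 220–340) and board 2's at row 275, so the fingertips overlap the board's end.

Run:
```python
from h import *
from bench import arm
p=arm.camera_params("wrist"); s=arm.read_state()
for uv in [(265,250),(297,250),(220,274),(340,274),(348,275),(473,275),(253,100),(408,101),(310,100)]: print(uv,ray(p,uv,106).round(1))
c=R.from_quat(p["orientation"]); T=s["position"]
for off in [(-11,0,0),(11,0,0),(0,0,0)]:
    v=p["K"]@c.inv().apply(T+np.array(off)-p["position"]); print(v[:2]/v[2])
```

```text
(265, 250) [ 599.6 -116.3  106. ]
(297, 250) [600.6 -99.  106. ]
(220, 274) [ 612.5 -142.1  106. ]
(340, 274) [616.3 -75.9 106. ]
(348, 275) [617.1 -71.5 106. ]
(473, 275) [621.1  -2.5 106. ]
(253, 100) [ 522.  -116.7  106. ]
(408, 101) [526.7 -42.8 106. ]
(310, 100) [523.6 -89.5 106. ]
[276.37357089 221.9996608 ]
[278.70694514 259.2298729 ]
[277.55925657 240.9178988 ]
```

The tip shows about 9 px short of where the TCP projects, so the real contact probably comes a little lower. There's no force yet, so I'll keep lowering gently.

```bash
python3 -m handwheel '[{"x":0,"y":0.01,"z":-0.005,"ax":0,"ay":0,"az":0},{"x":0,"y":0,"z":-0.005,"ax":0,"ay":0,"az":0},{"x":0,"y":0,"z":-0.005,"ax":0,"ay":0,"az":0},{"x":0,"y":0,"z":0,"ax":0,"ay":0,"az":0},{"x":0,"y":0,"z":0,"ax":0,"ay":0,"az":0},{"x":0,"y":0,"z":0,"ax":0,"ay":0,"az":0},{"x":0,"y":0,"z":0,"ax":0,"ay":0,"az":0},{"x":0,"y":0,"z":0,"ax":0,"ay":0,"az":0}]'
python3 - <<'E'
from h import *
from bench import arm
im=arm.get_image("wrist"); cv2.imwrite("pics/w4.png",im[...,::-1])
a=cv2.imread("pics/w3.png")
cv2.imwrite("pics/t4.png",arm.get_image("scene")[...,::-1])
E
```

```text
clock: 6.65
position: [596.5, -107.3, 98.6]
ee_rot: [0.028, 1.0, -0.0, 0.0]
contact_force: [-0.8, -0.6, -0.0]
gripper_width: -0.1
grasp_force: 0.0
```

View pics/w4.png

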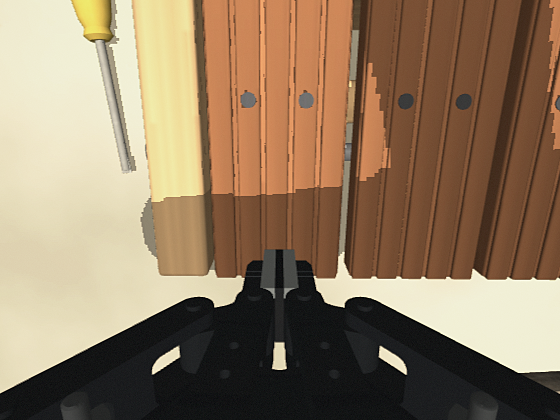

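There's no tilt: the board 1 and board 2 far edges line up at row 277, and their screws at rows 100–101. The tips are simply not in contact yet.

```bash
python3 -m handwheel '[{"x":0,"y":0,"z":-0.005,"ax":0,"ay":0,"az":0},{"x":0,"y":0,"z":-0.005,"ax":0,"ay":0,"az":0},{"x":0,"y":0,"z":-0.005,"ax":0,"ay":0,"az":0},{"x":0,"y":0,"z":0,"ax":0,"ay":0,"az":0},{"x":0,"y":0,"z":0,"ax":0,"ay":0,"az":0},{"x":0,"y":0,"z":0,"ax":0,"ay":0,"az":0},{"x":0,"y":0,"z":0,"ax":0,"ay":0,"az":0},{"x":0,"y":0,"z":0,"ax":0,"ay":0,"az":0}]'
```

```text
clock: 7.55
position: [596.5, -107.3, 95.7]
ee_rot: [0.028, 1.0, -0.0, 0.0]
contact_force: [-0.1, 0.5, 0.5]
gripper_width: -0.2
grasp_force: 0.0
```

```bash
python3 -m handwheel '[{"x":0,"y":0,"z":-0.005,"ax":0,"ay":0,"az":0},{"x":0,"y":0,"z":-0.005,"ax":0,"ay":0,"az":0},{"x":0,"y":0,"z":-0.005,"ax":0,"ay":0,"az":0},{"x":0,"y":0,"z":0,"ax":0,"ay":0,"az":0},{"x":0,"y":0,"z":0,"ax":0,"ay":0,"az":0},{"x":0,"y":0,"z":0,"ax":0,"ay":0,"az":0},{"x":0,"y":0,"z":0,"ax":0,"ay":0,"az":0},{"x":0,"y":0,"z":0,"ax":0,"ay":0,"az":0}]'
```

```text
clock: 8.35
position: [596.5, -107.3, 92.7]
ee_rot: [0.028, 1.0, 0.0, 0.0]
contact_force: [0.2, 1.0, 0.4]
gripper_width: -0.3
grasp_force: 0.0
```

Run:
```python
from h import *
from bench import arm
im=arm.get_image("wrist")[...,::-1].copy(); cv2.imwrite("pics/w5.png",im)
p=arm.camera_params("wrist")
g=cv2.cvtColor(im,cv2.COLOR_BGR2HSV)
for c in (190,230,330,380,440): # bottom row of wood in column
    w=np.where((g[:350,c,1]>60)&(g[:350,c,2]>40))[0]; print(c,w.max())
# top views difference across the near end of the boards
a=cv2.imread("pics/scene0.png"); b=cv2.imread("pics/t4.png"); n=arm.get_image("scene")[...,::-1]; cv2.imwrite("pics/s5.png",n)
cv2.imwrite("pics/cmp.png",np.hstack([cv2.resize(x[210:310,210:340],None,fx=3,fy=3,interpolation=2) for x in (a,n)]))
```

```text
190 281
230 282
330 283
380 283
440 284
```

View pics/cmp.png

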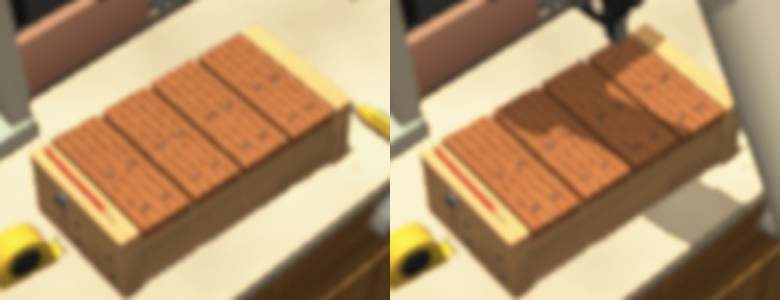

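The scene crop shows boards level and the gripper tip near crop (620,40), by the far edge of board 1.

Run:
```python
from h import *
from bench import arm
p=arm.camera_params("scene");T=arm.read_state()["position"]
def pr(p,X):
    v=p["K"]@R.from_quat(p["orientation"]).inv().apply(np.array(X)-p["position"]); return (v[:2]/v[2]).round(1)
print("tcp",pr(p,T)); 
for dz in(10,20,30): print(dz,pr(p,T+[0,0,dz]))
print(ray(p,(287,224),106))
im=cv2.imread("pics/s5.png")
a=cv2.imread("pics/scene0.png")
for y in(-144,-76): print("far corner",pr(p,[614,y,106]),"near",pr(p,[435,y,106]))
x0,y0=250,195
cr=cv2.resize(im[y0:y0+60,x0:x0+80],None,fx=10,fy=10,interpolation=2)
u=pr(p,T); cv2.circle(cr,tuple(int(q) for q in((u-[x0,y0])*10)),6,(255,0,0),2)
for y in(-144,-76):
    q=pr(p,[614,y,106]); cv2.circle(cr,tuple(int(k) for k in((q-[x0,y0])*10)),6,(0,255,0),2)
cv2.imwrite("pics/sc5.png",cr)
```

```text
tcp [285.8 229.6]
10 [285.8 227.7]
20 [285.8 225.7]
30 [285.8 223.8]
[ 605.54481525 -122.20478002  106.        ]
far corner [289.6 220.2] near [324.  244.3]
far corner [276.5 228.7] near [310.9 253.7]
```

View pics/sc5.png

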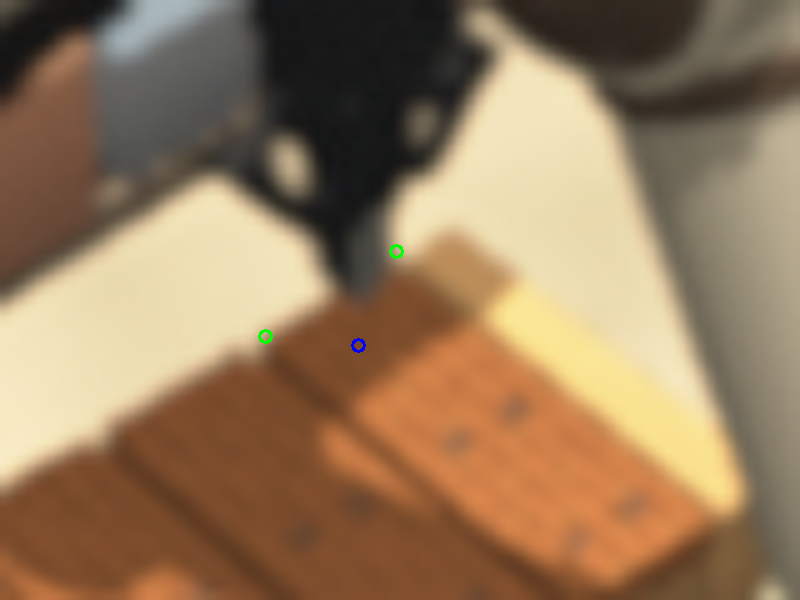

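The tip (crop 360,300) sits over the board and shows above the projected TCP (358,345), so the real tips are roughly 10–20 mm short of the nominal TCP. I'll continue down.

```bash
python3 -m handwheel '[{"x":0,"y":0,"z":-0.005,"ax":0,"ay":0,"az":0},{"x":0,"y":0,"z":-0.005,"ax":0,"ay":0,"az":0},{"x":0,"y":0,"z":-0.005,"ax":0,"ay":0,"az":0},{"x":0,"y":0,"z":0,"ax":0,"ay":0,"az":0},{"x":0,"y":0,"z":0,"ax":0,"ay":0,"az":0},{"x":0,"y":0,"z":0,"ax":0,"ay":0,"az":0},{"x":0,"y":0,"z":0,"ax":0,"ay":0,"az":0},{"x":0,"y":0,"z":0,"ax":0,"ay":0,"az":0}]'
```

```text
clock: 9.25
position: [596.5, -107.3, 89.7]
ee_rot: [0.028, 1.0, 0.0, 0.0]
contact_force: [-0.0, 0.4, -0.2]
gripper_width: 0.0
grasp_force: 0.0
```

```bash
python3 -m handwheel '[{"x":0,"y":0,"z":-0.005,"ax":0,"ay":0,"az":0},{"x":0,"y":0,"z":-0.005,"ax":0,"ay":0,"az":0},{"x":0,"y":0,"z":-0.005,"ax":0,"ay":0,"az":0},{"x":0,"y":0,"z":0,"ax":0,"ay":0,"az":0},{"x":0,"y":0,"z":0,"ax":0,"ay":0,"az":0},{"x":0,"y":0,"z":0,"ax":0,"ay":0,"az":0},{"x":0,"y":0,"z":0,"ax":0,"ay":0,"az":0},{"x":0,"y":0,"z":0,"ax":0,"ay":0,"az":0}]'
python3 - <<'E'
from h import *
from bench import arm
im=arm.get_image("wrist")[...,::-1].copy(); cv2.imwrite("pics/w6.png",im)
g=cv2.cvtColor(im,cv2.COLOR_BGR2HSV)
for c in (190,230,330,380,440):
    w=np.where((g[:350,c,1]>60)&(g[:350,c,2]>40))[0]; print(c,w.max())
E
```

```text
clock: 10.05
position: [596.6, -107.3, 86.7]
ee_rot: [0.028, 1.0, 0.0, 0.0]
contact_force: [0.0, 0.6, 0.5]
gripper_width: 0.1
grasp_force: 0.0
190 287
230 288
330 289
380 286
440 290
```

```bash
python3 -m handwheel '[{"x":0,"y":0,"z":-0.005,"ax":0,"ay":0,"az":0},{"x":0,"y":0,"z":-0.005,"ax":0,"ay":0,"az":0},{"x":0,"y":0,"z":0,"ax":0,"ay":0,"az":0},{"x":0,"y":0,"z":0,"ax":0,"ay":0,"az":0},{"x":0,"y":0,"z":0,"ax":0,"ay":0,"az":0},{"x":0,"y":0,"z":0,"ax":0,"ay":0,"az":0},{"x":0,"y":0,"z":0,"ax":0,"ay":0,"az":0},{"x":0,"y":0,"z":0,"ax":0,"ay":0,"az":0}]'
```

```text
clock: 10.9
position: [596.5, -107.4, 84.6]
ee_rot: [0.028, 1.0, -0.0, 0.0]
contact_force: [-0.5, 0.6, -0.0]
gripper_width: 0.0
grasp_force: 0.0
```

```bash
python3 -m handwheel '[{"x":0,"y":0,"z":-0.005,"ax":0,"ay":0,"az":0},{"x":0,"y":0,"z":-0.005,"ax":0,"ay":0,"az":0},{"x":0,"y":0,"z":0,"ax":0,"ay":0,"az":0},{"x":0,"y":0,"z":0,"ax":0,"ay":0,"az":0},{"x":0,"y":0,"z":0,"ax":0,"ay":0,"az":0},{"x":0,"y":0,"z":0,"ax":0,"ay":0,"az":0},{"x":0,"y":0,"z":0,"ax":0,"ay":0,"az":0},{"x":0,"y":0,"z":0,"ax":0,"ay":0,"az":0}]'
```

```text
clock: 11.7
position: [596.5, -107.3, 82.6]
ee_rot: [0.028, 1.0, -0.0, 0.0]
contact_force: [0.1, 0.5, 1.1]
gripper_width: -0.0
grasp_force: 0.0
```

Run:
```python
from h import *
from bench import arm
n=arm.get_image("scene")[...,::-1].copy(); cv2.imwrite("pics/s7.png",n); w=arm.get_image("wrist")[...,::-1].copy(); cv2.imwrite("pics/w7.png",w)
p=arm.camera_params("scene"); q=arm.camera_params("wrist"); T=arm.read_state()["position"]
s5=cv2.imread("pics/s5.png")
for im in (s5,n):
    h=cv2.cvtColor(im,cv2.COLOR_BGR2HSV)
    print(h[215:236,283:290,1].tolist()[::2]); print(h[215:236,286].tolist())
def d(p,uv):
    v=R.from_quat(p["orientation"]).apply(np.linalg.inv(p["K"])@[*uv,1]); return v/np.linalg.norm(v)
for v in (222,224,226,228):
    a,b=d(p,(286,v)),d(q,(281,250)); A=np.stack([a,-b],1); t=np.linalg.lstsq(A,q["position"]-p["position"],rcond=None)[0]
    P=p["position"]+a*t[0];Q=q["position"]+b*t[1]; print(v,(P-T).round(1),(Q-T).round(1))
h=cv2.cvtColor(w,cv2.COLOR_BGR2HSV); print(h[225:270:3,272].tolist())
g=cv2.cvtColor(w,cv2.COLOR_BGR2HSV)
for c in (190,225,235,325,333,375,385,440):
    k=np.where((g[:350,c,1]>60)&(g[:350,c,2]>40))[0]; print(c,k.max())
```

```text
[[10, 0, 11, 9, 33, 62, 72], [21, 9, 13, 23, 35, 60, 73], [16, 13, 17, 22, 34, 62, 74], [51, 12, 21, 28, 41, 76, 96], [84, 78, 41, 48, 87, 124, 148], [137, 146, 133, 131, 147, 163, 165], [167, 165, 165, 164, 167, 165, 165], [165, 166, 167, 165, 164, 163, 166], [166, 166, 166, 165, 165, 167, 166], [166, 165, 166, 166, 167, 167, 165], [164, 166, 166, 166, 167, 166, 164]]
[[30, 9, 30], [24, 28, 46], [24, 23, 56], [30, 24, 65], [25, 22, 70], [25, 22, 71], [23, 28, 72], [23, 28, 73], [14, 48, 79], [12, 86, 92], [11, 131, 107], [12, 158, 118], [12, 164, 123], [12, 164, 121], [12, 165, 119], [12, 164, 123], [12, 165, 125], [12, 166, 126], [12, 166, 140], [12, 167, 166], [12, 166, 189]]
[[10, 10, 10, 11, 11, 36, 72], [9, 10, 20, 0, 28, 65, 72], [10, 9, 13, 22, 36, 58, 72], [17, 7, 17, 25, 33, 64, 88], [51, 19, 21, 25, 42, 86, 134], [124, 74, 41, 49, 83, 123, 156], [161, 145, 131, 134, 150, 161, 162], [165, 167, 166, 163, 165, 164, 164], [164, 166, 164, 164, 163, 165, 166], [165, 165, 167, 167, 167, 167, 166], [167, 166, 166, 169, 167, 165, 164]]
[[60, 11, 24], [0, 0, 25], [0, 0, 31], [20, 17, 45], [24, 22, 57], [25, 24, 65], [21, 25, 71], [25, 21, 72], [26, 25, 72], [23, 28, 73], [16, 49, 78], [12, 93, 96], [12, 134, 112], [12, 156, 118], [12, 163, 119], [12, 165, 124], [12, 164, 126], [12, 166, 126], [12, 167, 139], [12, 169, 166], [12, 169, 189]]
222 [-9.   7.3 59.6] [-18.6   2.6  55.5]
224 [-7.1  5.7 47.2] [-13.8   2.4  44.4]
226 [-5.3  4.  34.8] [-8.9  2.2 33.2]
228 [-3.5  2.3 22.2] [-4.1  2.  22. ]
[[12, 144, 124], [12, 146, 124], [12, 145, 125], [12, 143, 125], [12, 145, 125], [13, 146, 124], [12, 144, 124], [11, 144, 124], [13, 92, 91], [50, 10, 77], [45, 14, 74], [40, 10, 76], [50, 10, 75], [50, 10, 76], [38, 13, 76]]
190 291
225 292
235 290
325 293
333 293
375 293
385 292
440 294
```

The tip is still moving freely, and triangulating puts it about 25–30 mm above the nominal TCP. Contact should come at TCP z of roughly 76–82.

```bash
python3 -m handwheel '[{"x":0,"y":0,"z":-0.005,"ax":0,"ay":0,"az":0},{"x":0,"y":0,"z":-0.005,"ax":0,"ay":0,"az":0},{"x":0,"y":0,"z":0,"ax":0,"ay":0,"az":0},{"x":0,"y":0,"z":0,"ax":0,"ay":0,"az":0},{"x":0,"y":0,"z":0,"ax":0,"ay":0,"az":0},{"x":0,"y":0,"z":0,"ax":0,"ay":0,"az":0},{"x":0,"y":0,"z":0,"ax":0,"ay":0,"az":0},{"x":0,"y":0,"z":0,"ax":0,"ay":0,"az":0}]'
```

```text
clock: 12.6
position: [596.5, -107.4, 80.6]
ee_rot: [0.028, 1.0, -0.0, 0.0]
contact_force: [-0.7, 0.1, 0.0]
gripper_width: 0.0
grasp_force: 0.0
```

```bash
python3 -m handwheel '[{"x":0,"y":0,"z":-0.005,"ax":0,"ay":0,"az":0},{"x":0,"y":0,"z":-0.005,"ax":0,"ay":0,"az":0},{"x":0,"y":0,"z":0,"ax":0,"ay":0,"az":0},{"x":0,"y":0,"z":0,"ax":0,"ay":0,"az":0},{"x":0,"y":0,"z":0,"ax":0,"ay":0,"az":0},{"x":0,"y":0,"z":0,"ax":0,"ay":0,"az":0},{"x":0,"y":0,"z":0,"ax":0,"ay":0,"az":0},{"x":0,"y":0,"z":0,"ax":0,"ay":0,"az":0}]'
```

```text
clock: 13.4
position: [596.5, -107.4, 78.7]
ee_rot: [0.028, 1.0, -0.0, 0.0]
contact_force: [-0.2, 0.5, -0.0]
gripper_width: 0.3
grasp_force: 0.0
```

```bash
python3 -m handwheel '[{"x":0,"y":0,"z":-0.005,"ax":0,"ay":0,"az":0},{"x":0,"y":0,"z":-0.005,"ax":0,"ay":0,"az":0},{"x":0,"y":0,"z":0,"ax":0,"ay":0,"az":0},{"x":0,"y":0,"z":0,"ax":0,"ay":0,"az":0},{"x":0,"y":0,"z":0,"ax":0,"ay":0,"az":0},{"x":0,"y":0,"z":0,"ax":0,"ay":0,"az":0},{"x":0,"y":0,"z":0,"ax":0,"ay":0,"az":0},{"x":0,"y":0,"z":0,"ax":0,"ay":0,"az":0}]'
python3 - <<'E'
from h import *
from bench import arm
n=arm.get_image("scene")[...,::-1].copy(); w=arm.get_image("wrist")[...,::-1].copy(); cv2.imwrite("pics/s8.png",n); cv2.imwrite("pics/w8.png",w)
h=cv2.cvtColor(n,cv2.COLOR_BGR2HSV); print(h[218:236,286,1].tolist())
g=cv2.cvtColor(w,cv2.COLOR_BGR2HSV)
for c in (190,225,325,375,440):
    k=np.where((g[:350,c,1]>60)&(g[:350,c,2]>40))[0]; print(c,k.max())
print(cv2.absdiff(cv2.imread("pics/w2.png"),w)[300:,150:410].mean(), arm.read_state()["joint_efforts"].round(2))
# shadow-free full comparison tile for viewing
cv2.imwrite("pics/v10.png",np.hstack([cv2.resize(n[195:255,245:325],None,fx=5,fy=5,interpolation=2),cv2.resize(w[180:330,180:380],None,fx=2,fy=2)]))
E
```

```text
clock: 14.2
position: [596.5, -107.4, 76.7]
ee_rot: [0.028, 1.0, -0.0, 0.0]
contact_force: [0.9, 0.3, 0.0]
gripper_width: -0.2
grasp_force: 0.0
[9, 7, 23, 18, 24, 22, 24, 24, 43, 80, 129, 155, 165, 164, 165, 166, 167, 167]
190 297
225 299
325 300
375 299
440 297
7.581452991452991 [ -0.   -40.17  16.     3.56  -0.    -0.  ]
```

```bash
python3 -m handwheel '[{"x":0,"y":0,"z":-0.005,"ax":0,"ay":0,"az":0},{"x":0,"y":0,"z":-0.005,"ax":0,"ay":0,"az":0},{"x":0,"y":0,"z":-0.0025,"ax":0,"ay":0,"az":0},{"x":0,"y":0,"z":0,"ax":0,"ay":0,"az":0},{"x":0,"y":0,"z":0,"ax":0,"ay":0,"az":0},{"x":0,"y":0,"z":0,"ax":0,"ay":0,"az":0},{"x":0,"y":0,"z":0,"ax":0,"ay":0,"az":0},{"x":0,"y":0,"z":0,"ax":0,"ay":0,"az":0}]'
```

```text
clock: 15.1
position: [596.5, -107.3, 74.1]
ee_rot: [0.028, 1.0, 0.0, 0.0]
contact_force: [-0.2, 0.3, -0.7]
gripper_width: -0.2
grasp_force: 0.0
```

```bash
python3 -m handwheel '[{"x":0,"y":0,"z":-0.005,"ax":0,"ay":0,"az":0},{"x":0,"y":0,"z":-0.005,"ax":0,"ay":0,"az":0},{"x":0,"y":0,"z":-0.0025,"ax":0,"ay":0,"az":0},{"x":0,"y":0,"z":0,"ax":0,"ay":0,"az":0},{"x":0,"y":0,"z":0,"ax":0,"ay":0,"az":0},{"x":0,"y":0,"z":0,"ax":0,"ay":0,"az":0},{"x":0,"y":0,"z":0,"ax":0,"ay":0,"az":0},{"x":0,"y":0,"z":0,"ax":0,"ay":0,"az":0}]'
```

```text
clock: 15.9
position: [597.4, -107.4, 72.3]
ee_rot: [0.028, 1.0, -0.0, 0.001]
contact_force: [0.0, 0.4, 4.9]
gripper_width: -0.2
grasp_force: 2.6
```

Contact at last: 4.9 N at z = 72.3, so the tips sit about 33 mm above the nominal TCP. I'll press slightly more to tell whether this board is rigid or loose.

```bash
python3 -m handwheel '[{"x":0,"y":0,"z":-0.005,"ax":0,"ay":0,"az":0},{"x":0,"y":0,"z":-0.0025,"ax":0,"ay":0,"az":0},{"x":0,"y":0,"z":0,"ax":0,"ay":0,"az":0},{"x":0,"y":0,"z":0,"ax":0,"ay":0,"az":0},{"x":0,"y":0,"z":0,"ax":0,"ay":0,"az":0},{"x":0,"y":0,"z":0,"ax":0,"ay":0,"az":0},{"x":0,"y":0,"z":0,"ax":0,"ay":0,"az":0},{"x":0,"y":0,"z":0,"ax":0,"ay":0,"az":0}]'
```

```text
clock: 16.7
position: [598.1, -107.4, 71.1]
ee_rot: [0.028, 1.0, -0.0, 0.002]
contact_force: [1.3, -0.2, 5.7]
gripper_width: -0.0
grasp_force: 2.6
```

```bash
python3 -m handwheel '[{"x":0,"y":0,"z":-0.005,"ax":0,"ay":0,"az":0},{"x":0,"y":0,"z":-0.005,"ax":0,"ay":0,"az":0},{"x":0,"y":0,"z":0,"ax":0,"ay":0,"az":0},{"x":0,"y":0,"z":0,"ax":0,"ay":0,"az":0},{"x":0,"y":0,"z":0,"ax":0,"ay":0,"az":0},{"x":0,"y":0,"z":0,"ax":0,"ay":0,"az":0},{"x":0,"y":0,"z":0,"ax":0,"ay":0,"az":0},{"x":0,"y":0,"z":0,"ax":0,"ay":0,"az":0}]'
python3 - <<'E'
from h import *
from bench import arm
w=arm.get_image("wrist")[...,::-1].copy(); cv2.imwrite("pics/w9.png",w)
g=cv2.cvtColor(w,cv2.COLOR_BGR2HSV)
for c in (190,225,325,375,440):
    k=np.where((g[:350,c,1]>60)&(g[:350,c,2]>40))[0]; print(c,k.max())
E
```

```text
clock: 17.5
position: [599.0, -107.5, 69.4]
ee_rot: [0.028, 1.0, -0.0, 0.003]
contact_force: [2.7, -0.3, 5.9]
gripper_width: -0.4
grasp_force: 2.7
190 297
225 299
325 300
375 299
440 304
```

Run:
```python
from h import *
for f in ("w6","w8","w9"):
    w=cv2.imread(f"pics/{f}.png"); g=cv2.cvtColor(w,cv2.COLOR_BGR2HSV)
    m=((g[...,1]<60)&(g[...,2]<150)).astype(np.uint8); m[200:]=0
    n,l,s,c=cv2.connectedComponentsWithStats(m)
    print(f,[(c[i].round(1).tolist(),int(s[i,4])) for i in range(1,n) if 80<s[i,4]<800])
```

```text
w6 [([108.5, 103.7], 440), ([245.3, 98.9], 217), ([307.9, 99.3], 210), ([415.4, 100.2], 216), ([477.6, 100.8], 218), ([352.4, 148.7], 244)]
w8 [([102.2, 106.5], 515), ([243.0, 98.3], 247), ([309.9, 98.8], 244), ([424.9, 99.7], 247), ([491.5, 100.3], 253), ([357.4, 148.0], 223)]
w9 [([94.9, 98.7], 525), ([433.8, 93.1], 284), ([504.4, 93.8], 283), ([240.5, 98.4], 284), ([312.2, 99.1], 285), ([361.6, 146.0], 199)]
```

Board 1's screws have moved 6 px relative to board 2's while the force stays near 6 N, so bay 1 is the loose board. I'll press it further.

```bash
cat > tilt.py <<'E'
from h import *
from bench import arm
w=arm.get_image("wrist")[...,::-1].copy(); p=arm.camera_params("wrist")
g=cv2.cvtColor(w,cv2.COLOR_BGR2HSV)
m=((g[...,1]<60)&(g[...,2]<150)).astype(np.uint8); m[250:]=0
n,l,s,c=cv2.connectedComponentsWithStats(m)
cs=[c[i] for i in range(1,n) if 80<s[i,4]<900]
print([x.round(1).tolist() for x in cs])
# tilt from the screw row: screws lie in plane y~const; board point (-36,26) about the rod (545,80)
for x in cs:
    d=R.from_quat(p["orientation"]).apply(np.linalg.inv(p["K"])@[*x,1])
    best=min(np.linspace(0,1.3,261),key=lambda t:abs((lambda X,Z:(p["position"]+d*(Z-p["position"][2])/d[2])[0]-X)(552-36*np.cos(t)+26*np.sin(t),80+36*np.sin(t)+26*np.cos(t))))
    print(x.round(),"tilt",best)
E
python3 -m handwheel '[{"x":0,"y":0,"z":-0.0075,"ax":0,"ay":0,"az":0},{"x":0,"y":0,"z":-0.0075,"ax":0,"ay":0,"az":0},{"x":0,"y":0,"z":-0.0075,"ax":0,"ay":0,"az":0},{"x":0,"y":0,"z":-0.0075,"ax":0,"ay":0,"az":0},{"x":0,"y":0,"z":-0.0075,"ax":0,"ay":0,"az":0},{"x":0,"y":0,"z":-0.0075,"ax":0,"ay":0,"az":0},{"x":0,"y":0,"z":-0.0075,"ax":0,"ay":0,"az":0},{"x":0,"y":0,"z":-0.0075,"ax":0,"ay":0,"az":0}]'; python3 tilt.py
```

```text
clock: 18.35
position: [603.1, -107.7, 59.2]
ee_rot: [0.027, 1.0, -0.0, 0.007]
contact_force: [6.9, -1.5, 6.0]
gripper_width: -0.1
grasp_force: 4.2
[[84.6, 90.6], [448.9, 81.1], [526.5, 81.9], [235.6, 108.9], [316.3, 109.7], [368.6, 149.5]]
[85. 91.] tilt 0.23500000000000001
[449.  81.] tilt 0.34500000000000003
[526.  82.] tilt 0.39
[236. 109.] tilt 0.47000000000000003
[316. 110.] tilt 0.51
[369. 150.] tilt 0.8150000000000001
```

```bash
python3 -m handwheel '[{"x":0.01,"y":0,"z":-0.004,"ax":0,"ay":0,"az":0},{"x":0.01,"y":0,"z":-0.006,"ax":0,"ay":0,"az":0},{"x":0.007,"y":0,"z":-0.0075,"ax":0,"ay":0,"az":0},{"x":0.005,"y":0,"z":-0.0075,"ax":0,"ay":0,"az":0},{"x":0.005,"y":0,"z":-0.0075,"ax":0,"ay":0,"az":0},{"x":0.005,"y":0,"z":-0.0075,"ax":0,"ay":0,"az":0},{"x":0.003,"y":0,"z":-0.0075,"ax":0,"ay":0,"az":0},{"x":0,"y":0,"z":0,"ax":0,"ay":0,"az":0}]'; python3 tilt.py|head -1
```

```text
clock: 19.2
position: [604.5, -107.4, 45.7]
ee_rot: [0.029, 1.0, 0.0, -0.001]
contact_force: [1.0, -2.0, 2.4]
gripper_width: -0.1
grasp_force: 1.3
[[65.9, 64.3], [466.5, 70.3], [551.2, 71.3], [228.0, 136.6], [319.0, 137.2]]
```

Tilt is about 0.6 by the screw geometry (the screws shifted about 24 mm on a 40 mm radius). I'll lift clear and check that it stays.

```bash
python3 -m handwheel '[{"x":0,"y":0,"z":0.03,"ax":0,"ay":0,"az":0},{"x":0,"y":0,"z":0.07,"ax":0,"ay":0,"az":0},{"x":0,"y":0,"z":0.1,"ax":0,"ay":0,"az":0},{"x":0,"y":0,"z":0.12,"ax":0,"ay":0,"az":0},{"x":0,"y":0,"z":0.13,"ax":0,"ay":0,"az":0},{"x":-0.04,"y":0,"z":0.13,"ax":0,"ay":0,"az":0},{"x":-0.08,"y":0,"z":0.1,"ax":0,"ay":0,"az":0},{"x":-0.12,"y":0,"z":0.07,"ax":0,"ay":0,"az":0}]'
python3 -m handwheel '[{"x":-0.15,"y":0,"z":0,"ax":0,"ay":0,"az":0},{"x":-0.15,"y":0,"z":0,"ax":0,"ay":0,"az":0},{"x":-0.14,"y":0,"z":0,"ax":0,"ay":0,"az":0},{"x":-0.12,"y":0,"z":0,"ax":0,"ay":0,"az":0},{"x":-0.08,"y":0,"z":0,"ax":0,"ay":0,"az":0},{"x":-0.04,"y":0,"z":0,"ax":0,"ay":0,"az":0},{"x":0,"y":0,"z":0,"ax":0,"ay":0,"az":0},{"x":0,"y":0,"z":0,"ax":0,"ay":0,"az":0}]'
python3 - <<'E'
from h import *
from bench import arm
p=arm.camera_params("wrist");w=arm.get_image("wrist")[...,::-1].copy(); cv2.imwrite("pics/w10.png",w); s=arm.get_image("scene")[...,::-1].copy(); cv2.imwrite("pics/s10.png",s)
x0,y0=250,200
cr=cv2.resize(s[y0:y0+75,x0:x0+90],None,fx=4.4,fy=4.4,interpolation=2)
cv2.imwrite("pics/v10.png",np.hstack([cv2.resize(w,(400,300)),cv2.resize(cr,(400,300))]))
print(p)
E
```

```text
clock: 20.05
position: [557.5, -106.9, 198.6]
ee_rot: [0.028, 1.0, 0.0, 0.001]
contact_force: [-0.3, 0.3, 0.3]
gripper_width: -0.2
grasp_force: 0.0
clock: 20.85
position: [422.1, -107.2, 197.0]
ee_rot: [0.028, 1.0, 0.0, 0.0]
contact_force: [-0.2, -0.2, -0.5]
gripper_width: 0.2
grasp_force: 0.0
{'K': array([[341.27415945,   0.        , 278.91292571],
       [  0.        , 341.27415945, 206.388674  ],
       [  0.        ,   0.        ,   1.        ]]), 'position': array([ 351.57630886, -102.37384984,  371.97875238]), 'orientation': array([0.71970339, 0.67981185, 0.09674611, 0.10258199])}
```

View pics/v10.png

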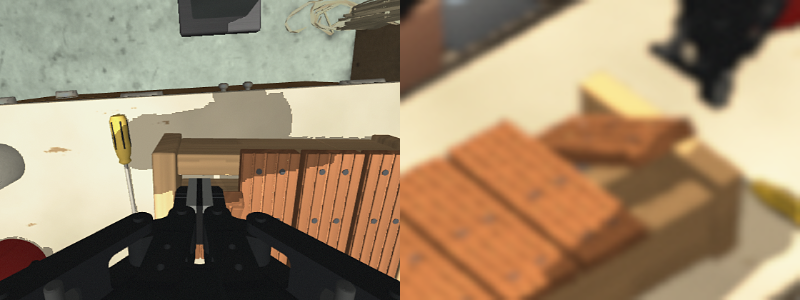

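The raised board is visible in the scene crop (right half) as the foreshortened grooved piece at about (550–690, 115–165), with the bay open in front of it. It has held its tilt, and the gripper is clear.

Run:
```python
from h import *
from bench import arm
p=arm.camera_params("scene"); q=arm.camera_params("wrist")
def pr(p,X):
    v=p["K"]@R.from_quat(p["orientation"]).inv().apply(np.array(X)-p["position"]); return (v[:2]/v[2])
def crop(u): return (np.array([400+(u[0]-250)*400/90,(u[1]-200)*4])).round()
for t in (.4,.5,.6,.7,.8,.9,1.0):
    out=[]
    for y in (-142,-75):
        for h in (6,26):
            x=548-114*np.cos(t)+h*np.sin(t); z=80+114*np.sin(t)+h*np.cos(t)
            out+= [crop(pr(p,[x,y,z])).tolist(), (pr(q,[x,y,z])/1.4).round().tolist()]
    print(t,out)
for y in (-142,-75):
  print("far",[crop(pr(p,[548+66*np.cos(t)+26*np.sin(t),y,80-66*np.sin(t)+26*np.cos(t)])).tolist() for t in (.4,.6,.8,1.)])
```

```text
0.4 [[719.0, 154.0], [167.0, 171.0], [713.0, 134.0], [165.0, 185.0], [661.0, 190.0], [230.0, 167.0], [655.0, 171.0], [233.0, 181.0]]
0.5 [[715.0, 142.0], [166.0, 179.0], [707.0, 123.0], [165.0, 195.0], [657.0, 179.0], [232.0, 176.0], [648.0, 159.0], [234.0, 192.0]]
0.6 [[710.0, 131.0], [166.0, 189.0], [700.0, 112.0], [165.0, 207.0], [651.0, 168.0], [233.0, 185.0], [641.0, 148.0], [235.0, 204.0]]
0.7 [[703.0, 120.0], [165.0, 200.0], [692.0, 100.0], [164.0, 220.0], [645.0, 156.0], [234.0, 196.0], [633.0, 137.0], [237.0, 217.0]]
0.8 [[696.0, 109.0], [165.0, 212.0], [684.0, 90.0], [164.0, 234.0], [637.0, 145.0], [235.0, 208.0], [625.0, 126.0], [238.0, 230.0]]
0.9 [[689.0, 98.0], [165.0, 224.0], [675.0, 79.0], [165.0, 247.0], [630.0, 134.0], [237.0, 220.0], [616.0, 115.0], [239.0, 244.0]]
1.0 [[680.0, 88.0], [165.0, 237.0], [666.0, 70.0], [165.0, 261.0], [621.0, 124.0], [238.0, 233.0], [606.0, 105.0], [240.0, 257.0]]
far [[570.0, 101.0], [572.0, 112.0], [575.0, 125.0], [581.0, 137.0]]
far [[514.0, 134.0], [515.0, 146.0], [519.0, 158.0], [525.0, 171.0]]
```

```bash
python3 -m handwheel '[{"x":0,"y":0,"z":-0.03,"ax":0,"ay":0,"az":0},{"x":0,"y":0,"z":-0.07,"ax":0,"ay":0,"az":0},{"x":0,"y":0,"z":-0.1,"ax":0,"ay":0,"az":0},{"x":0,"y":0,"z":-0.1,"ax":0,"ay":0,"az":0},{"x":0,"y":0,"z":-0.08,"ax":0,"ay":0,"az":0},{"x":0,"y":0,"z":-0.06,"ax":0,"ay":0,"az":0},{"x":0,"y":0,"z":-0.035,"ax":0,"ay":0,"az":0},{"x":0,"y":0,"z":0,"ax":0,"ay":0,"az":0}]'
python3 -m handwheel '[{"x":0.02,"y":0,"z":0,"ax":0,"ay":0,"az":0},{"x":0.02,"y":0,"z":0,"ax":0,"ay":0,"az":0},{"x":0.02,"y":0,"z":0,"ax":0,"ay":0,"az":0},{"x":0.01,"y":0,"z":0,"ax":0,"ay":0,"az":0},{"x":0.01,"y":0,"z":0,"ax":0,"ay":0,"az":0},{"x":0.01,"y":0,"z":0,"ax":0,"ay":0,"az":0},{"x":0,"y":0,"z":0,"ax":0,"ay":0,"az":0},{"x":0,"y":0,"z":0,"ax":0,"ay":0,"az":0}]'
```

```text
clock: 21.75
position: [420.9, -107.4, 100.4]
ee_rot: [0.028, 1.0, -0.0, -0.001]
contact_force: [0.6, -0.8, -0.0]
gripper_width: -0.1
grasp_force: 0.0
clock: 22.55
position: [439.4, -107.3, 101.6]
ee_rot: [0.028, 1.0, 0.0, -0.0]
contact_force: [0.2, 0.4, -0.1]
gripper_width: -0.1
grasp_force: 0.0
```

```bash
python3 -m handwheel '[{"x":0.006,"y":0,"z":0,"ax":0,"ay":0,"az":0},{"x":0.006,"y":0,"z":0,"ax":0,"ay":0,"az":0},{"x":0.006,"y":0,"z":0,"ax":0,"ay":0,"az":0},{"x":0.006,"y":0,"z":0,"ax":0,"ay":0,"az":0},{"x":0.006,"y":0,"z":0,"ax":0,"ay":0,"az":0},{"x":0.006,"y":0,"z":0,"ax":0,"ay":0,"az":0},{"x":0,"y":0,"z":0,"ax":0,"ay":0,"az":0},{"x":0,"y":0,"z":0,"ax":0,"ay":0,"az":0}]'
```

```text
clock: 23.35
position: [446.7, -107.3, 101.6]
ee_rot: [0.028, 1.0, 0.0, -0.0]
contact_force: [-0.5, -0.4, -0.3]
gripper_width: -0.2
grasp_force: 0.0
```

```bash
python3 -m handwheel '[{"x":0.006,"y":0,"z":0,"ax":0,"ay":0,"az":0},{"x":0.006,"y":0,"z":0,"ax":0,"ay":0,"az":0},{"x":0.006,"y":0,"z":0,"ax":0,"ay":0,"az":0},{"x":0.006,"y":0,"z":0,"ax":0,"ay":0,"az":0},{"x":0.006,"y":0,"z":0,"ax":0,"ay":0,"az":0},{"x":0,"y":0,"z":0,"ax":0,"ay":0,"az":0},{"x":0,"y":0,"z":0,"ax":0,"ay":0,"az":0},{"x":0,"y":0,"z":0,"ax":0,"ay":0,"az":0}]'
```

```text
clock: 24.15
position: [448.9, -107.6, 101.0]
ee_rot: [0.029, 1.0, -0.0, -0.004]
contact_force: [-7.9, 2.2, 5.9]
gripper_width: -0.3
grasp_force: 4.1
```

Contact: −7.9 N in x, with friction dragging the tool upward as the edge rises. Now I'll follow the arc up and away.

```bash
python3 -m handwheel '[{"x":0,"y":0,"z":0.01,"ax":0,"ay":0,"az":0},{"x":0.005,"y":0,"z":0.01,"ax":0,"ay":0,"az":0},{"x":0.008,"y":0,"z":0.01,"ax":0,"ay":0,"az":0},{"x":0.01,"y":0,"z":0.01,"ax":0,"ay":0,"az":0},{"x":0.01,"y":0,"z":0.01,"ax":0,"ay":0,"az":0},{"x":0.01,"y":0,"z":0.01,"ax":0,"ay":0,"az":0},{"x":0.01,"y":0,"z":0.01,"ax":0,"ay":0,"az":0},{"x":0.01,"y":0,"z":0.01,"ax":0,"ay":0,"az":0}]'
```

```text
clock: 24.95
position: [466.2, -107.2, 117.9]
ee_rot: [0.028, 1.0, 0.0, 0.001]
contact_force: [-1.9, -0.9, 0.1]
gripper_width: 0.1
grasp_force: 0.9
```

```bash
python3 -m handwheel '[{"x":0.012,"y":0,"z":0.009,"ax":0,"ay":0,"az":0},{"x":0.012,"y":0,"z":0.009,"ax":0,"ay":0,"az":0},{"x":0.012,"y":0,"z":0.009,"ax":0,"ay":0,"az":0},{"x":0.012,"y":0,"z":0.008,"ax":0,"ay":0,"az":0},{"x":0.012,"y":0,"z":0.008,"ax":0,"ay":0,"az":0},{"x":0.012,"y":0,"z":0.008,"ax":0,"ay":0,"az":0},{"x":0.012,"y":0,"z":0.008,"ax":0,"ay":0,"az":0},{"x":0.012,"y":0,"z":0.007,"ax":0,"ay":0,"az":0}]'
python3 -m handwheel '[{"x":0.013,"y":0,"z":0.007,"ax":0,"ay":0,"az":0},{"x":0.013,"y":0,"z":0.007,"ax":0,"ay":0,"az":0},{"x":0.013,"y":0,"z":0.006,"ax":0,"ay":0,"az":0},{"x":0.013,"y":0,"z":0.006,"ax":0,"ay":0,"az":0},{"x":0.013,"y":0,"z":0.005,"ax":0,"ay":0,"az":0},{"x":0.013,"y":0,"z":0.005,"ax":0,"ay":0,"az":0},{"x":0.013,"y":0,"z":0.005,"ax":0,"ay":0,"az":0},{"x":0.013,"y":0,"z":0.004,"ax":0,"ay":0,"az":0}]'
python3 - <<'E'
from bench import arm; import cv2
s=arm.get_image("scene")[...,::-1].copy(); cv2.imwrite("pics/s11.png",s)
E
```

```text
clock: 25.75
position: [484.8, -107.2, 130.9]
ee_rot: [0.028, 1.0, 0.0, 0.0]
contact_force: [-1.7, -1.9, 0.3]
gripper_width: 0.2
grasp_force: 0.6
clock: 26.55
position: [505.5, -107.4, 139.9]
ee_rot: [0.028, 1.0, -0.0, 0.0]
contact_force: [-1.5, -1.3, 0.7]
gripper_width: -0.1
grasp_force: 0.7
```

```bash
python3 -m handwheel '[{"x":0.013,"y":0,"z":0.004,"ax":0,"ay":0,"az":0},{"x":0.013,"y":0,"z":0.004,"ax":0,"ay":0,"az":0},{"x":0.013,"y":0,"z":0.003,"ax":0,"ay":0,"az":0},{"x":0.013,"y":0,"z":0.003,"ax":0,"ay":0,"az":0},{"x":0.013,"y":0,"z":0.003,"ax":0,"ay":0,"az":0},{"x":0.013,"y":0,"z":0.002,"ax":0,"ay":0,"az":0},{"x":0.013,"y":0,"z":0.002,"ax":0,"ay":0,"az":0},{"x":0.013,"y":0,"z":0.002,"ax":0,"ay":0,"az":0}]'
python3 -m handwheel '[{"x":0.013,"y":0,"z":0,"ax":0,"ay":0,"az":0},{"x":0.013,"y":0,"z":0,"ax":0,"ay":0,"az":0},{"x":0.013,"y":0,"z":0,"ax":0,"ay":0,"az":0},{"x":0.012,"y":0,"z":0,"ax":0,"ay":0,"az":0},{"x":0.012,"y":0,"z":0,"ax":0,"ay":0,"az":0},{"x":0.01,"y":0,"z":0,"ax":0,"ay":0,"az":0},{"x":0.01,"y":0,"z":0,"ax":0,"ay":0,"az":0},{"x":0,"y":0,"z":0,"ax":0,"ay":0,"az":0}]'
```

```text
clock: 27.4
position: [526.3, -107.3, 144.4]
ee_rot: [0.028, 1.0, 0.0, -0.0]
contact_force: [-1.1, -1.2, -0.9]
gripper_width: 0.4
grasp_force: 0.6
clock: 28.2
position: [543.1, -107.3, 144.3]
ee_rot: [0.028, 1.0, 0.0, 0.0]
contact_force: [0.7, -0.6, -0.6]
gripper_width: -0.2
grasp_force: 0.2
```

```bash
python3 -m handwheel '[{"x":0.008,"y":0,"z":0,"ax":0,"ay":0,"az":0},{"x":0.008,"y":0,"z":0,"ax":0,"ay":0,"az":0},{"x":0.008,"y":0,"z":0,"ax":0,"ay":0,"az":0},{"x":0.008,"y":0,"z":0,"ax":0,"ay":0,"az":0},{"x":0.008,"y":0,"z":0,"ax":0,"ay":0,"az":0},{"x":0.008,"y":0,"z":0,"ax":0,"ay":0,"az":0},{"x":0.008,"y":0,"z":0,"ax":0,"ay":0,"az":0},{"x":0.008,"y":0,"z":0,"ax":0,"ay":0,"az":0}]'
python3 - <<'E'
from h import *
from bench import arm
s=arm.get_image("scene")[...,::-1].copy(); cv2.imwrite("pics/s12.png",s)
p=arm.camera_params("scene")
def pr(X):
    v=p["K"]@R.from_quat(p["orientation"]).inv().apply(np.array(X)-p["position"]); return (v[:2]/v[2])
a=cv2.imread("pics/s10.png")
# free left edge of raised board (y=-75): list end corners for candidate tilts
for t in (1.4,1.5,1.6,1.7,1.8): print(t,[pr([548-114*np.cos(t)+h*np.sin(t),y,80+114*np.sin(t)+h*np.cos(t)]).round(1).tolist() for y in(-142,-75) for h in (6,26)])
h=cv2.cvtColor(s,cv2.COLOR_BGR2HSV); m=(h[...,0]<14)&(h[...,1]>100)
for r in range(200,232,2): print(r,"".join("#" if q else "." for q in m[r,255:320]))
E
```

```text
clock: 29.0
position: [555.6, -107.3, 144.4]
ee_rot: [0.028, 1.0, 0.0, -0.0]
contact_force: [-1.6, 0.5, -0.5]
gripper_width: -0.5
grasp_force: 0.7
1.4 [[304.6, 213.3], [300.7, 210.0], [291.2, 221.9], [287.3, 218.5]]
1.5 [[302.3, 211.6], [298.4, 208.7], [289.0, 220.2], [285.1, 217.2]]
1.6 [[300.1, 210.2], [296.2, 207.7], [286.7, 218.7], [282.9, 216.2]]
1.7 [[297.9, 209.0], [294.1, 207.0], [284.6, 217.5], [280.8, 215.4]]
1.8 [[295.7, 208.1], [292.0, 206.6], [282.4, 216.6], [278.7, 214.9]]
200 ###..............................................................
202 ###..............................................................
204 ####.............................................................
206 ####.............................................................
208 ####.............................................................
210 ####.............................................................
212 #####...........................##...............................
214 ####.........................######..............................
216 ####.......................########..............................
218 ###........................##########............................
220 ...........................###########.###.......................
222 ............................##############.......................
224 ............................##############.......................
226 ............................###############......................
228 ............................###############......................
230 ............................################.....................
```

Two independent checks (the scene corner at (282,217) and the finger position) give a tilt of about 1.67. A few more mm will get a clear lean, then I'll back off.

```bash
python3 -m handwheel '[{"x":0.005,"y":0,"z":0,"ax":0,"ay":0,"az":0},{"x":0.005,"y":0,"z":0,"ax":0,"ay":0,"az":0},{"x":0.005,"y":0,"z":0,"ax":0,"ay":0,"az":0},{"x":0.005,"y":0,"z":0,"ax":0,"ay":0,"az":0},{"x":0.003,"y":0,"z":0,"ax":0,"ay":0,"az":0},{"x":0,"y":0,"z":0,"ax":0,"ay":0,"az":0},{"x":0,"y":0,"z":0,"ax":0,"ay":0,"az":0},{"x":0,"y":0,"z":0,"ax":0,"ay":0,"az":0}]'
python3 -m handwheel '[{"x":-0.01,"y":0,"z":0,"ax":0,"ay":0,"az":0},{"x":-0.03,"y":0,"z":0,"ax":0,"ay":0,"az":0},{"x":-0.06,"y":0,"z":0,"ax":0,"ay":0,"az":0},{"x":-0.1,"y":0,"z":0.02,"ax":0,"ay":0,"az":0},{"x":-0.12,"y":0,"z":0.05,"ax":0,"ay":0,"az":0},{"x":-0.12,"y":0,"z":0.08,"ax":0,"ay":0,"az":0},{"x":-0.08,"y":0,"z":0.08,"ax":0,"ay":0,"az":0},{"x":-0.04,"y":0,"z":0.04,"ax":0,"ay":0,"az":0}]'
python3 -m handwheel '[{"x":0,"y":0,"z":0,"ax":0,"ay":0,"az":0},{"x":0,"y":0,"z":0,"ax":0,"ay":0,"az":0},{"x":0,"y":0,"z":0,"ax":0,"ay":0,"az":0},{"x":0,"y":0,"z":0,"ax":0,"ay":0,"az":0},{"x":0,"y":0,"z":0,"ax":0,"ay":0,"az":0},{"x":0,"y":0,"z":0,"ax":0,"ay":0,"az":0},{"x":0,"y":0,"z":0,"ax":0,"ay":0,"az":0},{"x":0,"y":0,"z":0,"ax":0,"ay":0,"az":0}]'
python3 - <<'E'
from h import *
from bench import arm
s=arm.get_image("scene")[...,::-1].copy(); cv2.imwrite("pics/s13.png",s); cv2.imwrite("pics/t13.png",arm.get_image("top")[...,::-1])
h=cv2.cvtColor(s,cv2.COLOR_BGR2HSV); m=(h[...,0]<14)&(h[...,1]>100)
for r in range(204,236,2): print(r,"".join("#" if q else "." for q in m[r,260:330]))
for y in(210,290): pass
def ch(f,g):
    a,b=cv2.imread(f"pics/{f}.png"),cv2.imread(f"pics/{g}.png"); return cv2.absdiff(a,b).max(2)
d=ch("top0","t13")
for n,(x0,x1,y0,y1) in dict(tape=(203,228,186,204),pencil=(230,242,176,210),mug=(145,185,220,242),offcut=(158,188,190,208),driver=(346,358,200,248),pot=(403,428,222,243)).items(): print(n,float(d[y0:y1,x0:x1].mean().round(1)))
E
```

```text
clock: 29.85
position: [560.3, -107.3, 144.6]
ee_rot: [0.028, 1.0, -0.0, 0.0]
contact_force: [-0.3, 0.9, -0.7]
gripper_width: 0.2
grasp_force: 0.4
clock: 30.65
position: [446.9, -107.4, 200.1]
ee_rot: [0.028, 1.0, 0.0, 0.001]
contact_force: [0.7, -0.3, 0.6]
gripper_width: -0.0
grasp_force: 0.0
clock: 31.45
position: [448.2, -107.3, 198.3]
ee_rot: [0.028, 1.0, -0.0, -0.0]
contact_force: [0.0, -0.6, 0.7]
gripper_width: -0.3
grasp_force: 0.0
204 ...............................................................##..###
206 ..................................................................####
208 ......................................................................
210 ..............................######..................................
212 ............................########..................................
214 .......................#############..................................
216 .....................###############..................................
218 .....................################.................................
220 ......................##############..................................
222 ......................##############..................................
224 ......................###############.................................
226 ......................###############.................................
228 .......................###############................................
230 .............#.........#############.##...............................
232 ..........#######......############...................................
234 ......#############....############...................................
tape 4.0
pencil 4.0
mug 3.9
offcut 3.9
driver 20.9
pot 4.1
```

The board stands by itself at about 1.7, the arm is clear, and the lying things haven't changed. The screwdriver patch did differ, which I put down to the arm's shadow, since the arm never went near it.

```bash
python3 -c "
from bench import arm
print(arm.job_done())"
```

```text
the job is handed in; nothing more can be done
None
```

The board in bay 1 (rightmost) was the hatch. It now leans back past upright at about 1.7 rad and stayed there with the arm clear, and the job was handed in at about 31 s. I didn't separately confirm that the screwdriver hadn't moved.

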